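# Set the welding microscope for viewing by eye

### The arm

A 6-joint arm with a two-finger parallel gripper is mounted at the origin on the work surface. World frame = base frame: x ahead of the robot, y to its left, z up, the work surface at z = 0. Lengths are in m, angles in rad, forces in N, time in s.
With the tool pointing down it reaches from about 0.3 to 0.775 m from the base axis. Payload 14.6 kg.
Tool frame: the origin (TCP) lies between the finger pads; the fingertips stand 8 mm ahead of it and the grasp point (between the pads) lies 11 mm behind it; x points along the fingers, y is the direction in which the jaws open and shut, and the axes are right-handed (so a half turn about x gives the same grasp; the last joint's range is limited). The gripper opens to 94 mm and grips with 3 to 60 N. Pads are 16 mm wide; open, the fingers measure 119 mm over their backs; the gripper's body (75 mm by 177 mm) begins 78 mm behind the grasp point.
Start: joints at [1.118, 0.3, 1.521, -0, 1.321, -0.067], TCP at [0.207, 0.51, 0.184] pointing down, gripper open.
Joint ranges: [-3.03, 3.03], [-0.79, 2.21], [0.23, 2.52], [-1.04, 4.18], [0, 3.07], [-2.55, 2.55]. Speed limits (rad/s): [2.22, 2.22, 2.57, 3.14, 3.14, 3.14].

### API

Orientations are given as [roll, pitch, yaw] about the fixed x, y, z axes, in that order (R = Rz(yaw) Ry(pitch) Rx(roll)).
In Python, from station import ctrl gives the robot as it stands.
- The arm moves only by the shell command python3 -m creep 'ROWS' [FORCE]. ROWS is a JSON object of lists of equal length, an entry for each row: "hand": the closure, from -1 (fully open) to 1 (shut); "slide": the shift along the tool's x, y, z in m, a list of three; "spin": the turn about the tool's x in degrees. A call has 1 to 12 rows; each row is the pose to reach, as a shift and turn from the pose commanded when the call began, along the tool's axes at that moment; what a row does not reach only later rows make up. A row lasts 1/12 s, in which the tool goes at most 41.7 mm and 7.16 degrees, less where a joint would pass 70% of its speed; a pose out of reach is approached as far as the arm can. A call with a gripper value outside its range is refused whole. The fingers move at their own pace and stop on an object; FORCE is the grip in N (left out, the last holds). Time passes only in rows, so rows that repeat a pose let the fingers close. It gives the time, the measured TCP pose, the force and the opening at its end, in the units of the state.
- ctrl.get_obs(): the state, without advancing time (a new reading comes with each control period).
- ctrl.camera(name): name is "scene" or "top"; returns the picture (420x560x3 uint8, red, green, blue); there is no depth.
- ctrl.calibration(name): a dict with "K" (3x3 intrinsics, pixels), "k1" (the pictures are not rectified: a ray, as slopes to the right and down, at radius r is drawn at 1 + k1 r^2 times it, then the intrinsics apply), "R" (3x3) and "t" (3): a world point X has camera coordinates R X + t. Camera axes: x right, y down, z forward; pixel columns grow to the right and rows downward; lengths in m; the calibration is good to about 2 mm. A picture is of the moment at which its call begins. calibration takes no time and is no camera call.
- ctrl.hand_in(): hands the job in, once; it reports no verdict.
The state is a dict: "time_s": time; "qpos": joint angles; "joint_vel": joint speeds; "tau": joint torques, N m; "ee_pos": TCP position; "eef_rot": TCP orientation; "force": force on the tool from outside, world axes, zero at the start; "moment": the same for the moment, N m; "grip_width": finger opening in m.
Only numpy, scipy, OpenCV 4.12 (cv2) and the standard library are available. Lean on these libraries where they do the work, as an engineer would, in place of code of your own. Each camera call takes 0.05 s, during which the arm holds its last target.

### The job

Get the microscope ready for a look by eye: gently push the light-path rod on the side of its head fully home, and switch on the ring light by pressing its button right down and letting it spring back up. The ring-light button is the one of the three steel push buttons next to the key switch on the control box. Leave the other buttons, emergency stop, key, focus knob and eyepieces alone, and everything standing where it is.

Things in the scene. Friction and masses are not known exactly. Their poses are not given: they have to be found in the camera images.
- scope: Stereo microscope, 4.5 kg, free-standing. Origin: centre of the underside of its base (240 along x, 200 along y, 22 mm thick), z up, eyepieces lean to +x. Pillar at x -90, 302 mm tall. Black head x -26 to +66, y -50 to +50, z 172 to 235 mm; on it at x 0, y 0 a 40 mm square camera up to z 304 mm. The light-path rod comes out of the head's +y side.
- rod_end (a point): Centre of the outer face of the round black knob (18 mm diameter, 11 mm long) on the light-path rod, an 8 mm rod sticking out level from one side of the microscope's head, 206 mm above the bench. Axes as the microscope's: push it in along -y. Pulled out, this face stands 42 mm from the side of the head; fully home 24 mm.
- rod (a joint): Light-path rod: 0 = pulled right out (light to the camera), 0.018 m = fully home against its stop (light to the eyepieces). Slides with about 3 N of friction and stays where it is left; starts 0 to 6 mm in.
- console: Laser control box, 84 (x) by 270 mm (y), panel 65 mm above the bench, 1.4 kg, free-standing. Origin: centre of its underside, z up. In a row along its middle, 50 mm apart: key switch with key (y -100, key's top 103 mm above the bench), three alike round steel push buttons (y -50, 0, +50), red mushroom emergency stop (y +100, top 102 mm above the bench).
- light_top (a point): Centre of the top face of the ring-light button, the push button next to the key switch: steel cap 22 mm diameter, its top 78 mm above the bench (13 mm above the panel, 8.5 mm above its steel bezel of 29 mm diameter). Pressed straight down.
- light (a joint): Ring-light button: 0 = up, 0.006 m = fully down. Spring: 1 N to start it, 5 N to hold it fully down; it springs back when let go.
- gas (a joint): Gas button, the middle one of the three, like the ring-light button: 0 = up, 0.006 m = down. Not to be pressed.
- aim (a joint): Aiming-laser button, next to the emergency stop, like the ring-light button: 0 = up, 0.006 m = down. Not to be pressed.
- estop (a joint): Emergency stop, red mushroom 41 mm diameter: 0 = up, 0.006 m = pressed. Not to be pressed.
- key (a joint): Key in the key switch, 0 = as it stands (rad). Not to be turned.
- focus_mark (a point): A point on the rim of the microscope's focus knob (38 mm diameter black knobs at both sides of the pillar, 185 mm above the bench); it moves when the knob turns. Not to be turned.
- eyepieces: The two eyepiece tubes (37 to 43 mm diameter, 62 mm apart), rising at 45 degrees from the head towards the operator, to 312 mm above the bench. Origin: between their lower ends. Not to be touched.
- vise: Small aluminium ring vise, 60 by 30 by 33 mm, with a brass finger ring in it, 120 g, on the microscope's stage under the lens; origin at its underside. Stays put.
- tweezers: Steel tweezers 135 mm long, 10 mm wide and 8 mm high, lying near the control box; origin under their middle. Bystander.
- dish: White ceramic dish, 80 mm diameter, 14 mm high; origin at its underside. Bystander.
- loupe: Black eye loupe, 39 mm diameter, 34 mm high, standing; origin at its underside. Bystander.
- bottle: Amber glass bottle with black cap, 42 mm diameter, 95 mm high, standing beside the microscope, on the side of the light-path rod; origin at its underside. Bystander.
- blower: Black rubber dust blower, bulb 58 mm diameter, nozzle up, 98 mm high, standing at the other side of the microscope; origin at its underside. Bystander.
- collet: Brass collet sleeve, 34 mm outside diameter, 24 mm high; origin at its underside. Bystander.

How it is judged:
By the outcome, as a careful person would: the job done as asked, in the order asked, and still so for the second after the job is handed in, with the robot touching nothing.
It also fails if it takes over 50 s, if anything falls off the work surface, if the arm or the gripper's body presses on something with over 40 N, if the wrist force passes 120 N, or if a joint passes its speed limit or range.

## Working session

There is one attempt and no reset: what is moved stays moved. The work goes in short steps, Python scripts to look and compute and a shell command to move; the robot and the scene stay as the last step left them, time stands still between calls to the robot, and variables do not carry over. Pictures are saved under pics/ and viewed, and the job is handed in when it is done.

```bash
mkdir -p pics; ls; python3 - <<'E'
from station import ctrl
import cv2,json
for n in("scene","top"):
    im=ctrl.camera(n); cv2.imwrite(f"pics/{n}0.png",im[:,:,::-1])
    print(n,{k:(v.round(4).tolist() if hasattr(v,'round') and hasattr(v,'tolist') else v) for k,v in ctrl.calibration(n).items()})
print(ctrl.get_obs())
E
```

```text
pics
scene {'K': [[400.9344, 0.0, 273.3549], [0.0, 400.9344, 210.8517], [0.0, 0.0, 1.0]], 'k1': -0.00016410170581623656, 'R': [[-0.7669, 0.6417, 0.0144], [0.3596, 0.4482, -0.8184], [-0.5316, -0.6224, -0.5744]], 't': [0.4222, -0.0618, 1.3058]}
top {'K': [[478.7274, 0.0, 278.622], [0.0, 478.7274, 211.279], [0.0, 0.0, 1.0]], 'k1': -0.11800885483161655, 'R': [[-0.0089, -0.9999, 0.0055], [-0.9959, 0.0084, -0.0898], [0.0898, -0.0063, -0.9959]], 't': [-0.0218, 0.5759, 1.4853]}
{'time_s': 0.1, 'qpos': array([ 1.11839571e+00,  3.00418717e-01,  1.52147192e+00, -8.97519833e-06,
        1.32067591e+00, -6.65944385e-02]), 'joint_vel': array([-1.20615314e-03, -1.71117687e-03, -1.04629715e-03,  1.77732700e-03,
       -9.18502391e-05, -2.97896201e-04]), 'tau': array([ 2.42863942e-03, -5.32637036e+01, -3.53289127e+01,  7.10079493e-02,
        2.34062446e-02, -4.27278053e-06]), 'ee_pos': array([0.20686958, 0.50936361, 0.18376125]), 'eef_rot': array([-1.62846415,  1.5698224 , -2.0142681 ]), 'force': array([-0.1400677 , -0.23508258, -0.87241711]), 'moment': array([0.02525321, 0.0063291 , 0.05924735]), 'grip_width': 0.09412665363151523}
```

View pics/scene0.png

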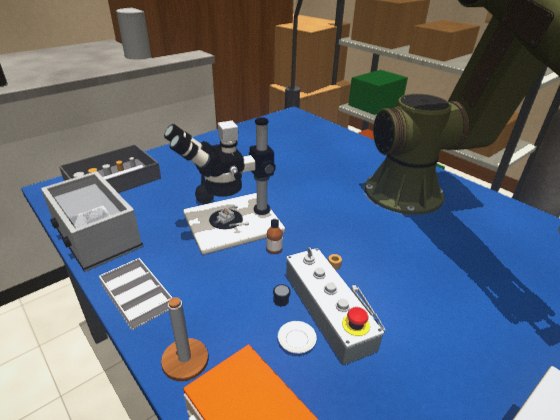

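View pics/top0.png

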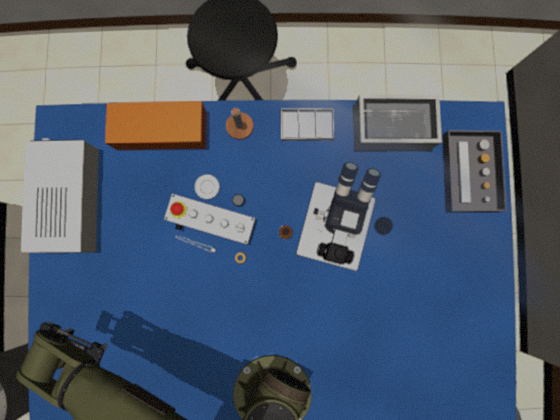

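The scene view shows the microscope around (235,185), the bottle at (275,237), and the box from (310,258) to (358,325), with the key at the far end and the e-stop near. In the top view the box lies from (177,209) at the e-stop to (241,228) at the key, and the microscope is at (338,225). I'll zoom in for detail.

```bash
python3 - <<'E'
import cv2
a=cv2.imread("pics/top0.png"); cv2.imwrite("pics/t_c1.png",cv2.resize(a[150:280,270:400],None,fx=4.5,fy=4.5,interpolation=cv2.INTER_CUBIC))
cv2.imwrite("pics/t_c2.png",cv2.resize(a[165:275,150:300],None,fx=5,fy=5,interpolation=cv2.INTER_CUBIC))
b=cv2.imread("pics/scene0.png"); cv2.imwrite("pics/s_c1.png",cv2.resize(b[110:260,155:305],None,fx=4,fy=4,interpolation=cv2.INTER_CUBIC))
cv2.imwrite("pics/s_c2.png",cv2.resize(b[235:365,255:395],None,fx=4.5,fy=4.5,interpolation=cv2.INTER_CUBIC))
E
```

```text
(no output)
```

View pics/t_c1.png

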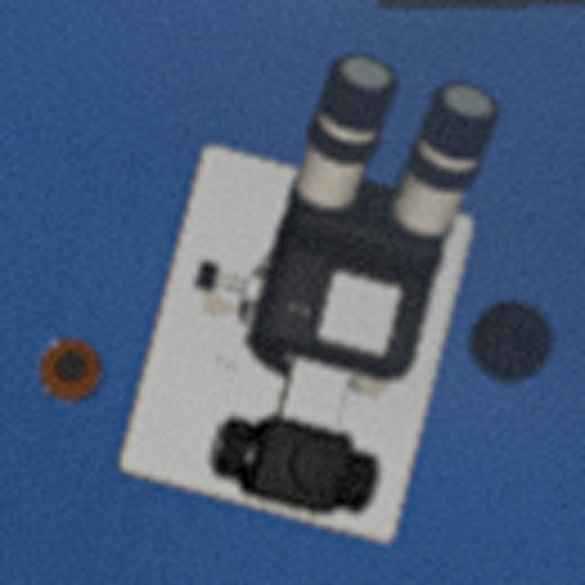

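View pics/t_c2.png

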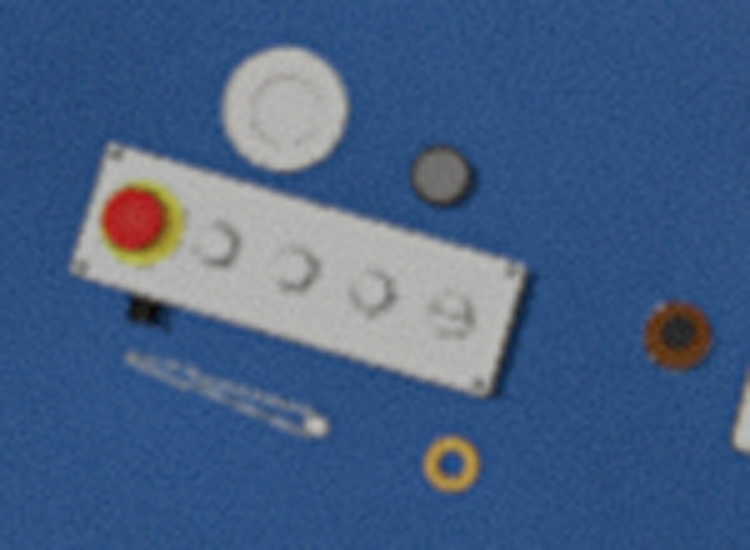

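View pics/s_c1.png

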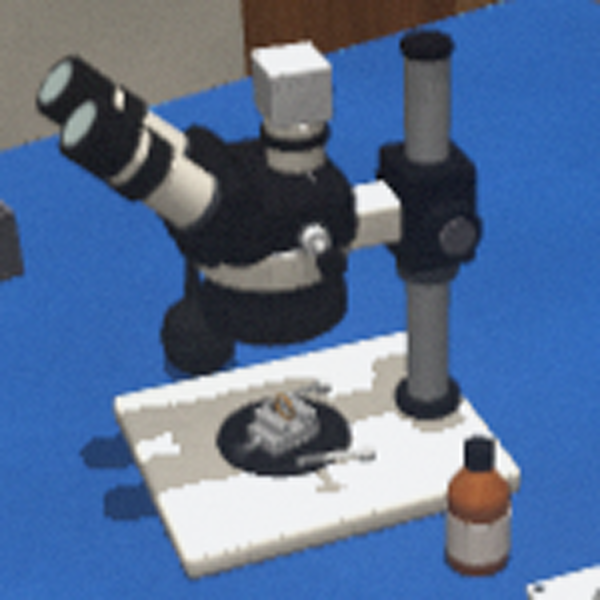

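View pics/s_c2.png

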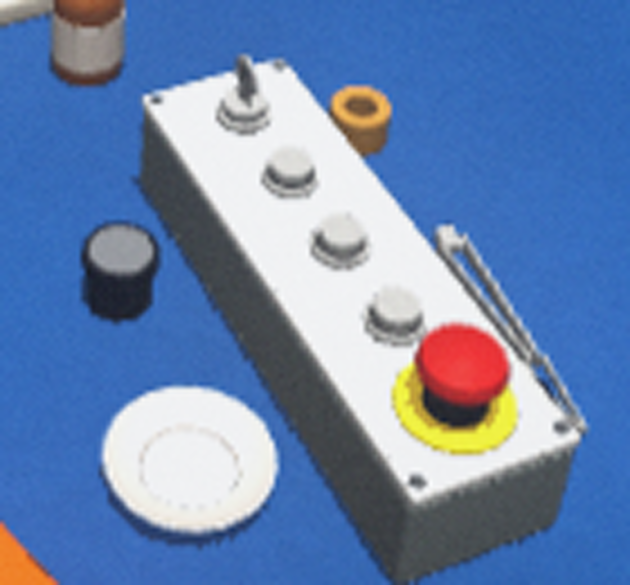

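```bash
cat > h.py <<'E'
import numpy as np,cv2
from station import ctrl
from scipy.optimize import least_squares
C={n:ctrl.calibration(n) for n in("scene","top")}
def proj(n,X):
    c=C[n]; return cv2.projectPoints(np.array(X,float).reshape(-1,3),cv2.Rodrigues(np.array(c["R"]))[0],np.array(c["t"],float),np.array(c["K"]),np.array([c["k1"],0,0,0.]))[0].reshape(-1,2)
def w(p,X):
    X=np.array(X,float).reshape(-1,3);c,s=np.cos(p[2]),np.sin(p[2]);return np.c_[p[0]+c*X[:,0]-s*X[:,1],p[1]+s*X[:,0]+c*X[:,1],X[:,2]]
def crop(pts,ox,oy,f): return (np.array(pts,float)+.5)/f-.5+[ox,oy]
def fit(obs,p0):
    r=lambda p:np.concatenate([(proj(n,w(p,X))-px).ravel() for n,X,px in obs])
    s=least_squares(r,p0,loss="soft_l1");return s.x,r(s.x).reshape(-1,2)
def tri(pa,pb):  # scene px, top px
    return least_squares(lambda X:np.r_[(proj("scene",X)-pa).ravel(),(proj("top",X)-pb).ravel()],[.5,0,.1]).x
T1=(270,150,4.5);T2=(150,165,5);S1=(155,110,4);S2=(255,235,4.5)
E
cat > m.py <<'E'
from h import *
sc=[("top",[[.12,.1,.022],[.12,-.1,.022],[-.12,-.1,.022],[-.12,.1,.022]],crop([[205,146],[473,214],[393,543],[121,468]],*T1)),
("top",[[.02,.02,.304],[.02,-.02,.304],[-.02,-.02,.304],[-.02,.02,.304]],crop([[330,270],[402,282],[390,355],[318,345]],*T1)),
("scene",[[.12,-.1,.022],[.12,.1,.022],[-.12,.1,.022],[-.09,0,.302]],crop([[115,400],[192,566],[521,470],[427,43]],*S1))]
p,r=fit(sc,[.5,-.1,-.25]);print("scope",p.round(4));print(r.round(2).tolist())
co=[("top",[[.042,.135,.065],[.042,-.135,.065],[-.042,-.135,.065],[-.042,.135,.065]],crop([[108,142],[526,264],[491,398],[72,270]],*T2)),
("top",[[0,-.05,.078],[0,0,.078],[0,.05,.078],[0,.1,.102]],crop([[371,289],[295,265],[217,241],[133,219]],*T2)),
("scene",[[.042,.135,.065],[.042,-.135,.065]],crop([[407,503],[142,97]],*S2)),
("scene",[[0,-.05,.078],[0,0,.078],[0,.05,.078],[0,.1,.102]],crop([[291,163],[342,233],[398,304],[465,355]],*S2))]
q,r=fit(co,[.5,.2,-.25]);print("console",q.round(4));print(r.round(2).tolist())
print("light",w(q,[0,-.05,.078]))
for d in(.036,.042):print(d,w(p,[[0,.05+d,.206],[.02,.05+d,.206]]),proj("scene",w(p,[0,.05+d,.206])),proj("top",w(p,[0,.05+d,.206])))
kt=crop([[200,275]],*T1)[0];print("knob top px",kt)
# knob: solve on top view for scope-frame x,y given z .206
s=least_squares(lambda a:(proj("top",w(p,[a[0],a[1],.206]))-kt).ravel(),[0,.09]).x;print("rod end scope xy",s,w(p,[s[0],s[1],.206]))
px=proj("scene",w(p,[s[0],s[1],.206]))[0];print(px,(px-[155,110]+.5)*4)
# bottle
b=least_squares(lambda a:(proj("top",[a[0],a[1],.095])-crop([[70,367]],*T1)).ravel(),[.5,0]).x;print("bottle",b)
np.save("p.npy",p);np.save("q.npy",q)
E
python3 m.py
```

```text
scope [ 0.5292 -0.207  -0.2619]
[[-0.84, -0.73], [0.19, -0.15], [0.24, 0.03], [-0.78, 0.9], [0.66, -0.04], [-0.39, 1.16], [-1.36, -0.09], [-0.36, -1.73], [-1.37, -1.21], [-0.82, -1.9], [1.05, -0.89], [-0.11, -1.58]]
console [ 0.5531  0.1892 -0.2987]
[[0.05, -0.36], [-0.35, 0.12], [-1.3, -0.44], [-0.97, -0.08], [-0.24, 0.0], [-0.66, 0.11], [-0.6, 0.23], [-0.89, -0.79], [0.71, -0.52], [-0.37, -0.52], [-0.19, -0.58], [-0.35, -0.9], [-0.59, -0.03], [-0.41, -1.47]]
light [[0.53842127 0.14142898 0.078     ]]
0.036 [[ 0.55142526 -0.12397932  0.206     ]
 [ 0.5707435  -0.12915675  0.206     ]] [[241.46185212 174.68303076]] [[313.99049209 213.86398421]]
0.042 [[ 0.55297849 -0.11818385  0.206     ]
 [ 0.57229672 -0.12336127  0.206     ]] [[242.36353987 175.82558957]] [[311.90145436 213.32518381]]
knob top px [314.05555556 210.72222222]
rod end scope xy [0.00855386 0.08796375] [[ 0.56019589 -0.12429686  0.206     ]]
[238.44164987 175.76471359] [335.7665995  265.05885436]
bottle [ 0.50937487 -0.04550361]
```

```bash
python3 - <<'E'
import cv2
a=cv2.imread("pics/top0.png")[198:228,300:340];b=cv2.imread("pics/scene0.png")[158:188,215:255]
v=cv2.vconcat([cv2.resize(i,None,fx=10,fy=10,interpolation=cv2.INTER_CUBIC) for i in(a,b)])
cv2.imwrite("pics/knob.png",cv2.convertScaleAbs(v,alpha=1.7,beta=20))
E
```

```text
(no output)
```

View pics/knob.png

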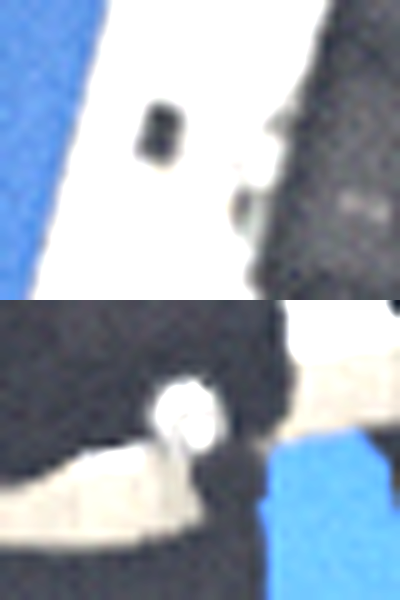

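```bash
cat >> h.py <<'E'
from scipy.spatial.transform import Rotation as Ro
def state():
    o=ctrl.get_obs();R=Ro.from_euler("xyz",o["eef_rot"]).as_matrix();return o,np.array(o["ee_pos"]),R
def go(target,yawdir=None):
    "slide (tool axes) to world target; spin deg to bring tool y to yawdir (mod 180)"
    o,P,R=state();s=R.T@(np.array(target)-P);print("slide mm",(1e3*s).round(1))
    if yawdir is not None:
        v=R.T@np.array([*yawdir,0]);a=np.degrees(np.arctan2(v[2],v[1]));print("spin",a.round(2),"or",((a+180+180)%360-180).round(2),"q6",np.degrees(o["qpos"][5]).round(1))
E
python3 - <<'E'
from h import *
o,P,R=state();print(R.round(3));p=np.load("p.npy")
ys=np.array([-np.sin(p[2]),np.cos(p[2])]);print("scope +y",ys)
E3=np.array([.559,-.124,.206])
# finger back stand-off 25mm from face, tool centre 59.5 further
c=E3[:2]+ys*(.0595+.025)
print("approach",c); go([*c,.204],ys); go([*c,.36],ys)
print(proj("top",[*P[:2],P[2]+.07]),proj("scene",P))
a=cv2.imread("pics/top0.png")[270:420,0:160];cv2.imwrite("pics/grip.png",cv2.resize(a,None,fx=4,fy=4))
E
```

```text
[[-0.     0.376  0.926]
 [-0.001  0.926 -0.376]
 [-1.    -0.001 -0.   ]]
scope +y [0.25887133 0.96591181]
approach [ 0.58087463 -0.04238045]
slide mm [ -19.9 -370.5  554.1]
spin -7.1 or 172.9 q6 -3.8
slide mm [-175.9 -370.6  554.1]
spin -7.1 or 172.9 q6 -3.8
[[ 80.95446841 341.92240426]] [[580.80797349 257.76635925]]
```

View pics/grip.png

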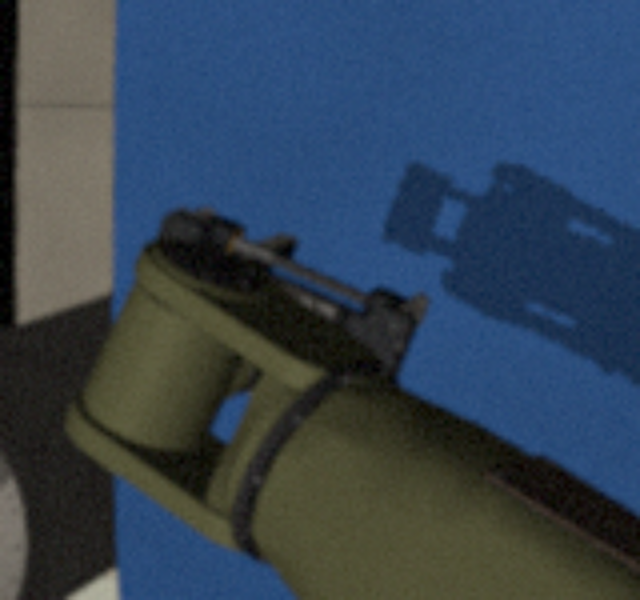

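```bash
python3 -m creep '{"hand":[-1,-1,-1,-1,-1,-1,-1],"slide":[[-30,0,0],[-60,0,0],[-90,0,0],[-120,0,0],[-150,0,0],[-176,0,0],[-176,0,0]],"spin":[-1,-2,-4,-6,-7,-7.1,-7.1]}' 2>&1 | head -5; python3 -c "
from h import *
go([.581,-.042,.36],[.2589,.9659])"
```

```text
time_s: 0.68
ee_pos: [0.2067, 0.5089, 0.4779]
eef_rot: [-1.508, 1.571, -1.77]
force: [0.3, -0.4, 0.3]
grip_width: 0.0941
slide mm [ 117.9 -435.3  504.1]
spin 0.01 or -179.99 q6 -10.9
```

I gave those slides in mm, but the command takes metres. The per-row limit capped the move, so the tool only rose higher than planned (z 0.478) and nothing was touched. From here on I use metres.

```bash
python3 -m creep '{"hand":[-1,-1,-1,-1,-1,-1,-1,-1,-1,-1],"slide":[[0,-0.02,0.025],[0,-0.042,0.05],[0,-0.064,0.075],[0,-0.086,0.1],[0,-0.108,0.125],[0,-0.13,0.15],[0,-0.15,0.175],[0,-0.17,0.2],[0,-0.19,0.225],[0,-0.19,0.225]],"spin":[0,0,0,0,0,0,0,0,0,0]}' ; python3 -c "
from h import *
go([.581,-.042,.36],[.2589,.9659])"
```

```text
time_s: 1.52
ee_pos: [0.3773, 0.2645, 0.4756]
eef_rot: [-1.562, 1.57, -1.827]
force: [0.4, -0.4, -0.6]
grip_width: 0.0939
slide mm [ 115.8 -242.1  277.1]
spin -0.22 or 179.78 q6 -44.3
```

```bash
python3 -m creep '{"hand":[-1,-1,-1,-1,-1,-1,-1,-1,-1,-1,-1,-1],"slide":[[0,-0.022,0.025],[0,-0.044,0.05],[0,-0.066,0.076],[0,-0.088,0.102],[0,-0.11,0.128],[0,-0.132,0.153],[0,-0.154,0.178],[0,-0.176,0.203],[0,-0.198,0.228],[0,-0.22,0.253],[0,-0.242,0.277],[0,-0.242,0.277]],"spin":[0,0,0,0,0,0,0,0,0,0,0,0]}' ; python3 -c "
from h import *
go([.581,-.042,.204],[.2589,.9659])
a=ctrl.camera('scene');b=ctrl.camera('top');cv2.imwrite('pics/s1.png',a[:,:,::-1]);cv2.imwrite('pics/t1.png',b[:,:,::-1])"
```

```text
time_s: 2.52
ee_pos: [0.5821, -0.0415, 0.4731]
eef_rot: [-2.885, 1.566, 3.133]
force: [0.8, -0.3, -1.0]
grip_width: 0.0938
slide mm [ 2.691e+02 -5.000e-01  2.000e-01]
spin -0.21 or 179.79 q6 -82.5
```

View pics/s1.png

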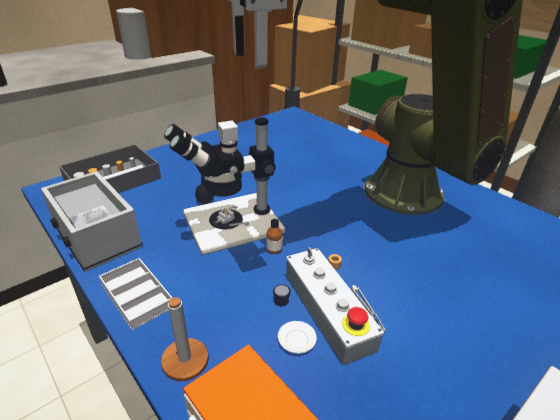

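The scene picture shows the open gripper hanging high, with its fingers at about (240,40) and (262,55). The bench looks unchanged. Next I descend part-way.

```bash
python3 -m creep '{"hand":[-1,-1,-1,-1,-1,-1,-1,-1,-1],"slide":[[0.025,0,0],[0.05,0,0],[0.075,0,0],[0.1,0,0],[0.125,0,0],[0.15,0,0],[0.18,0,0],[0.2,0,0],[0.2,0,0]],"spin":[0,0,0,0,0,0,0,0,0]}' ; python3 -c "
from h import *
go([.581,-.042,.204],[.2589,.9659])
a=ctrl.camera('scene');b=ctrl.camera('top');cv2.imwrite('pics/s2.png',cv2.resize(a[60:260,140:340,::-1],None,fx=3,fy=3));cv2.imwrite('pics/t2.png',cv2.resize(b[150:300,230:430,::-1],None,fx=4,fy=4))"
```

```text
time_s: 3.37
ee_pos: [0.5783, -0.0361, 0.2724]
eef_rot: [-3.033, 1.565, 2.99]
force: [0.1, 0.1, 0.2]
grip_width: 0.0943
slide mm [68.4 -5.   4.5]
spin 0.08 or -179.92 q6 -82.3
```

View pics/s2.png

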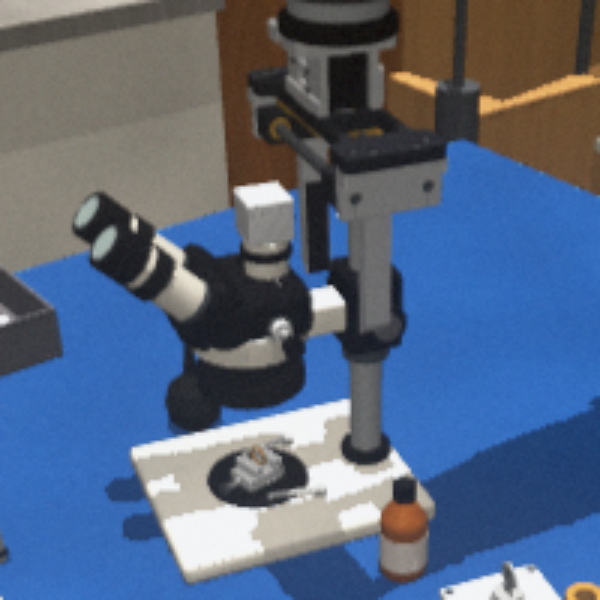

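View pics/t2.png

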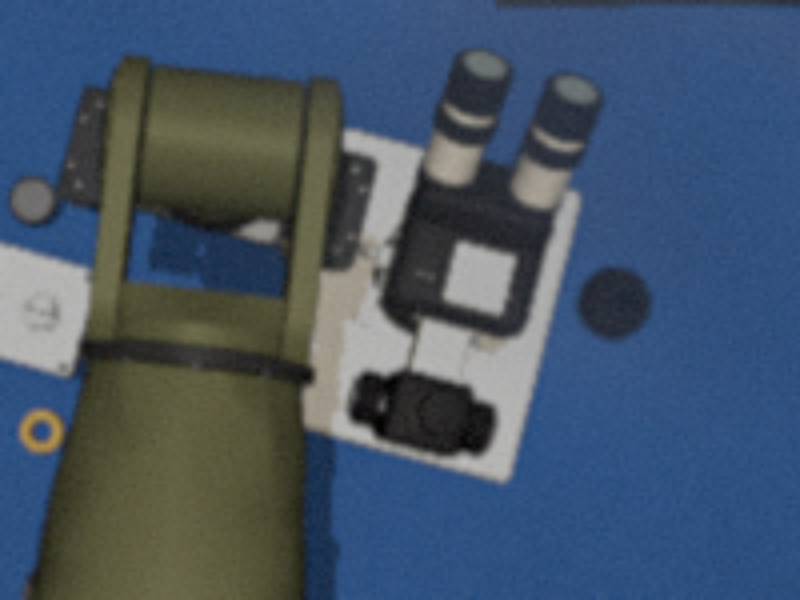

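The top crop shows the gripper lined up beside the head: the body's inner end at (355,210) hides the knob at about (370,245). The scene crop shows the inner finger tip at (315,265), well clear of the bottle. I'm going down to knob height.

```bash
python3 -m creep '{"hand":[-1,-1,-1,-1,-1,-1],"slide":[[0.02,0,0.002],[0.035,0,0.004],[0.05,0,0.004],[0.062,0,0.004],[0.068,0,0.004],[0.068,0,0.004]],"spin":[0,0,0,0,0,0]}' ; python3 -c "
from h import *
go([.581,-.042,.204],[.2589,.9659])
a=ctrl.camera('scene');cv2.imwrite('pics/s3.png',cv2.resize(a[100:220,180:300,::-1],None,fx=5,fy=5))"
```

```text
time_s: 3.97
ee_pos: [0.584, -0.0383, 0.2085]
eef_rot: [0.149, 1.57, -0.112]
force: [0.5, 0.4, 0.8]
grip_width: 0.094
slide mm [ 4.5 -4.3 -2. ]
spin 0.02 or -179.98 q6 -82.4
```

View pics/s3.png

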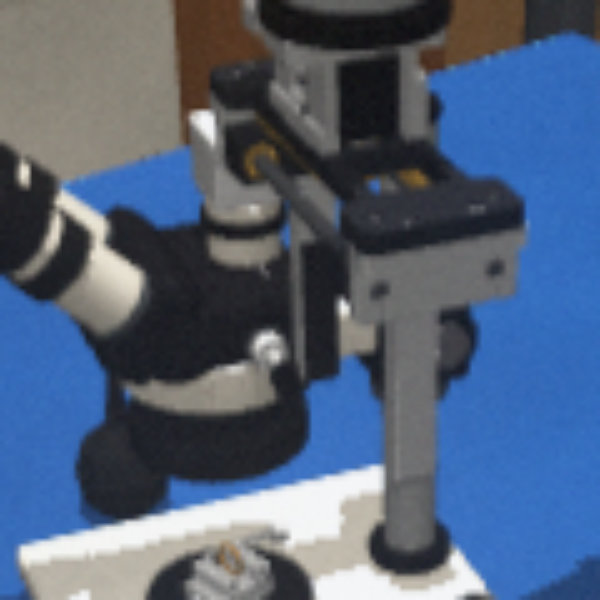

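```bash
cat >> h.py <<'E'
def rep():
    p=np.load("p.npy");o,P,R=state();d=P[:2]-p[:2];c,s=np.cos(p[2]),np.sin(p[2])
    x,y=c*d[0]+s*d[1],-s*d[0]+c*d[1];f=o["force"]
    print("scope x %.1f  finger-back y %.1f (home 74) z %.1f | F+y %.2f F %s grip %.2f t %.2f"%(x*1e3,y*1e3-(o["grip_width"]/2+.0125)*1e3,P[2]*1e3,-s*f[0]+c*f[1],np.round(f,1),o["grip_width"]*1e3,o["time_s"]))
E
python3 -c "
from h import *
rep()"
python3 -m creep '{"hand":[-1,-1,-1,-1,-1,-1],"slide":[[0.005,-0.003,-0.002],[0.005,-0.006,-0.002],[0.005,-0.009,-0.002],[0.005,-0.012,-0.002],[0.005,-0.015,-0.002],[0.005,-0.015,-0.002]],"spin":[0,0,0,0,0,0]}'; python3 -c "
from h import *
rep()"
```

```text
scope x 9.5  finger-back y 117.6 (home 74) z 209.2 | F+y -0.02 F [-0.1 -0.   0.4] grip 94.11 t 4.02
time_s: 4.52
ee_pos: [0.578, -0.0533, 0.2032]
eef_rot: [-0.122, 1.57, -0.385]
force: [-0.5, -0.6, -0.0]
grip_width: 0.0939
scope x 7.4  finger-back y 101.7 (home 74) z 203.2 | F+y -0.74 F [-0.5 -0.6 -0. ] grip 93.90 t 4.52
```

```bash
python3 -m creep '{"hand":[-1,-1,-1,-1,-1,-1,-1,-1,-1,-1],"slide":[[0,-0.001,0.0005],[0,-0.002,0.0005],[0,-0.003,0.0005],[0,-0.004,0.0005],[0,-0.005,0.0005],[0,-0.006,0.0005],[0,-0.007,0.0005],[0,-0.008,0.0005],[0,-0.009,0.0005],[0,-0.009,0.0005]],"spin":[0,0,0,0,0,0,0,0,0,0]}'|grep force; python3 -c "
from h import *
rep()"
for i in 1 2; do python3 -m creep '{"hand":[-1,-1,-1],"slide":[[0,-0.001,0],[0,-0.002,0],[0,-0.002,0]],"spin":[0,0,0]}' |grep force; python3 -c "
from h import *
rep()"; done
```

```text
force: [-0.9, -0.1, 0.5]
scope x 7.8  finger-back y 93.0 (home 74) z 202.9 | F+y -0.38 F [-0.9 -0.1  0.5] grip 94.22 t 5.35
force: [0.1, -0.4, 0.2]
scope x 7.8  finger-back y 91.1 (home 74) z 202.9 | F+y -0.33 F [ 0.1 -0.4  0.2] grip 93.98 t 5.60
force: [0.6, -0.4, -1.1]
scope x 7.8  finger-back y 89.1 (home 74) z 202.9 | F+y -0.21 F [ 0.6 -0.4 -1.1] grip 94.06 t 5.85
```

```bash
python3 -m creep '{"hand":[-1,-1,-1],"slide":[[0,-0.001,0],[0,-0.002,0],[0,-0.002,0]],"spin":[0,0,0]}' |grep force; python3 -c "
from h import *
rep()"
python3 -m creep '{"hand":[-1,-1,-1],"slide":[[0,-0.001,0],[0,-0.002,0],[0,-0.002,0]],"spin":[0,0,0]}' |grep force; python3 -c "
from h import *
rep()"
python3 -m creep '{"hand":[-1,-1,-1],"slide":[[0,-0.001,0],[0,-0.002,0],[0,-0.002,0]],"spin":[0,0,0]}' |grep force; python3 -c "
from h import *
rep()
a=ctrl.camera('scene');cv2.imwrite('pics/s4.png',cv2.resize(a[130:210,200:280,::-1],None,fx=7,fy=7,interpolation=2))"
```

```text
force: [-0.5, -0.3, 0.6]
scope x 7.8  finger-back y 87.2 (home 74) z 202.9 | F+y -0.45 F [-0.5 -0.3  0.6] grip 93.83 t 6.10
force: [1.0, -0.7, 0.2]
scope x 7.8  finger-back y 85.2 (home 74) z 202.9 | F+y -0.39 F [ 1.  -0.7  0.2] grip 93.81 t 6.35
force: [-0.5, -0.3, -0.0]
scope x 7.8  finger-back y 83.1 (home 74) z 202.9 | F+y -0.45 F [-0.5 -0.3 -0. ] grip 94.01 t 6.60
```

View pics/s4.png

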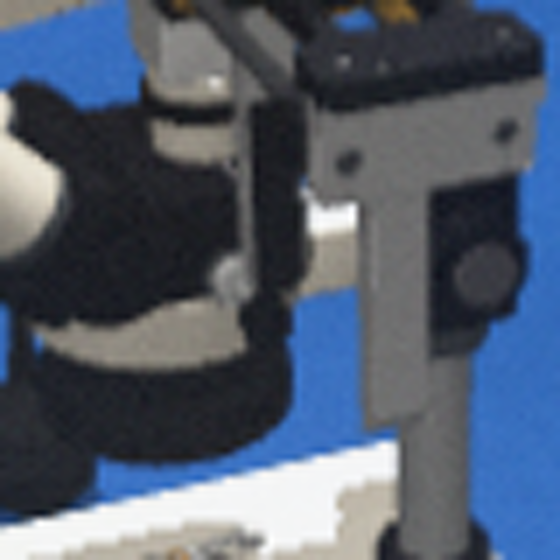

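```bash
python3 - <<'E'
from h import *
o,P,R=state();p=np.load("p.npy")
def c(X): 
    a=proj("scene",X); return ((a-[200,130]+.5)*7).round(0).tolist()
for y in(-.047,-.0595,.047,.0595): print("tip",y,c([P+R@np.array([.008,y,z]) for z in(-.008,.008)]))
print("knob face", [ (d,c(w(p,[.0085,.05+d,.206])),c(w(p,[.0085,.05+d,.197]))) for d in(.024,.033,.038)])
a=ctrl.camera('scene');cv2.imwrite('pics/s5.png',cv2.convertScaleAbs(cv2.resize(a[155:195,215:265,::-1],None,fx=14,fy=14,interpolation=2),alpha=2.2,beta=30))
E
```

```text
tip -0.047 [[306.0, 357.0], [262.0, 366.0]]
tip -0.0595 [[292.0, 340.0], [249.0, 349.0]]
tip 0.047 [[412.0, 494.0], [366.0, 506.0]]
tip 0.0595 [[428.0, 514.0], [381.0, 526.0]]
knob face [(0.024, [[258.0, 305.0]], [[259.0, 328.0]]), (0.033, [[268.0, 317.0]], [[269.0, 340.0]]), (0.038, [[273.0, 324.0]], [[274.0, 346.0]])]
```

View pics/s5.png

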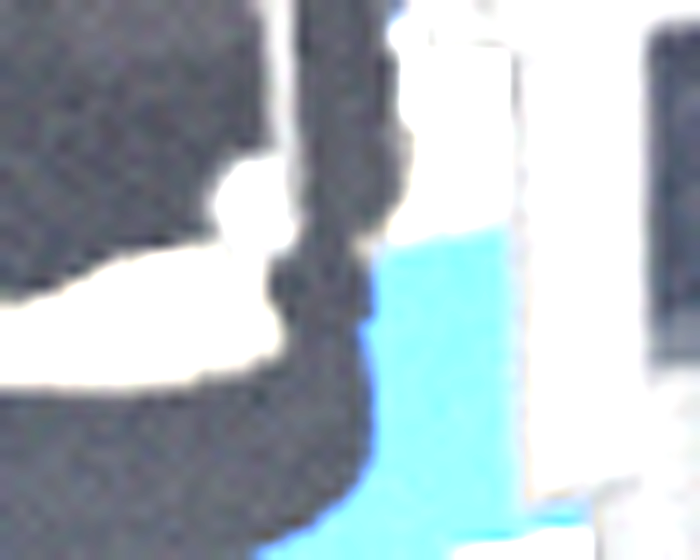

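The knob is still visible at about (320,290) in this crop, directly below the inner finger's lower end at about (340,240). The finger looks higher than predicted, so I'm comparing the fingertip projections with the earlier pictures.

```bash
python3 - <<'E'
from h import *
o,P,R=state()
P1=np.array([.5821,-.0415,.4731])
for s in(.008,0,-.03): 
  print(s,proj("scene",[P1+R@np.array([s,y,z]) for y in(-.047,-.0595,.047,.0595) for z in(-.008,.008)]).round(0).tolist())
a=cv2.imread("pics/s1.png")[0:80,200:300];cv2.imwrite("pics/s1c.png",cv2.resize(a,None,fx=7,fy=7,interpolation=2))
a=ctrl.camera('scene');cv2.imwrite('pics/s6.png',cv2.resize(a[100:220,200:300,::-1],None,fx=5,fy=5,interpolation=2))
E
```

```text
0.008 [[245.0, 70.0], [237.0, 71.0], [242.0, 68.0], [235.0, 69.0], [264.0, 84.0], [256.0, 85.0], [267.0, 86.0], [258.0, 87.0]]
0 [[245.0, 66.0], [237.0, 67.0], [242.0, 64.0], [235.0, 65.0], [264.0, 80.0], [256.0, 81.0], [267.0, 82.0], [258.0, 83.0]]
-0.03 [[244.0, 50.0], [236.0, 51.0], [242.0, 48.0], [234.0, 49.0], [264.0, 62.0], [255.0, 63.0], [267.0, 64.0], [258.0, 65.0]]
```

View pics/s1c.png

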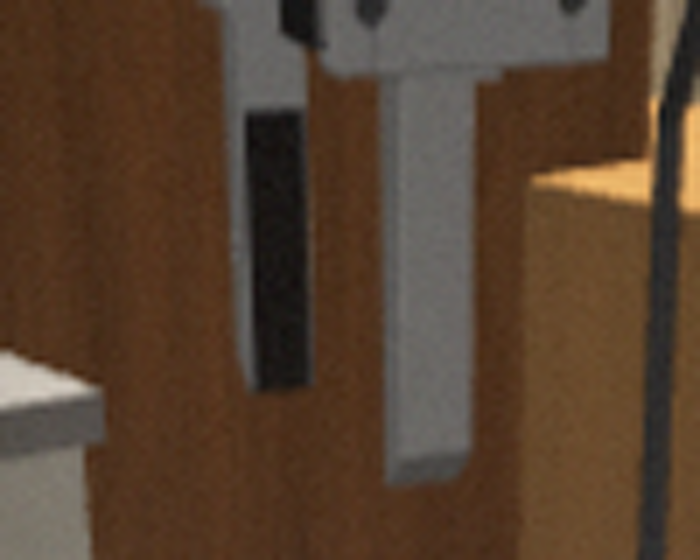

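View pics/s6.png

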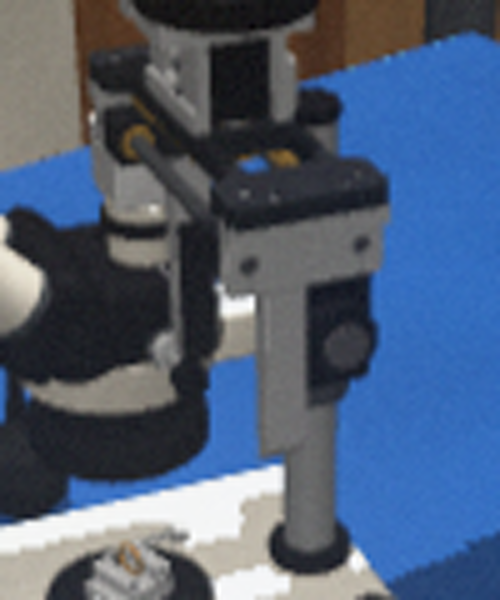

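```bash
python3 - <<'E'
from h import *
o,P,R=state()
P1=np.array([.5783,-.0361,.2724])
for s in(-.067,-.1,-.13): 
  print(s,((proj("top",[P1+R@np.array([s,y,z]) for y in(-.0885,.0885) for z in(-.0375,.0375)])-[230,150]+.5)*4).round(0).tolist())
# bracket bottom corners in scene s6 : outer end
for s in(-.067,-.097,-.13):
  print(s,((proj("scene",[P+R@np.array([s,y,z]) for y in(.0885,) for z in(-.0375,.0375)])-[200,100]+.5)*5).round(0).tolist())
E
```

```text
-0.067 [[336.0, 291.0], [365.0, 176.0], [62.0, 220.0], [93.0, 106.0]]
-0.1 [[341.0, 287.0], [370.0, 169.0], [59.0, 215.0], [90.0, 97.0]]
-0.13 [[345.0, 284.0], [375.0, 162.0], [55.0, 209.0], [88.0, 88.0]]
-0.067 [[398.0, 388.0], [230.0, 426.0]]
-0.097 [[399.0, 325.0], [229.0, 361.0]]
-0.13 [[401.0, 252.0], [226.0, 286.0]]
```

Both finger ends sit about 15 px higher in the scene picture than the stated tip geometry predicts. That is about 30 mm, so the finger passed above the knob without touching it, which fits the absence of any force. The top view confirms the horizontal position. I'll back out, go down about 28 mm and look again.

```bash
python3 -m creep '{"hand":[-1,-1,-1,-1,-1,-1,-1,-1],"slide":[[0,0.008,0],[0,0.016,0],[0,0.02,0],[0.008,0.02,0],[0.016,0.02,0],[0.024,0.02,0],[0.028,0.02,0],[0.028,0.02,0]],"spin":[0,0,0,0,0,0,0,0]}'|grep force; python3 -c "
from h import *
rep()
a=ctrl.camera('scene');cv2.imwrite('pics/s7.png',cv2.resize(a[130:210,200:300,::-1],None,fx=7,fy=7,interpolation=2))"
```

```text
force: [-0.5, -0.4, -0.3]
scope x 7.2  finger-back y 102.9 (home 74) z 173.3 | F+y -0.56 F [-0.5 -0.4 -0.3] grip 94.20 t 7.42
```

View pics/s7.png

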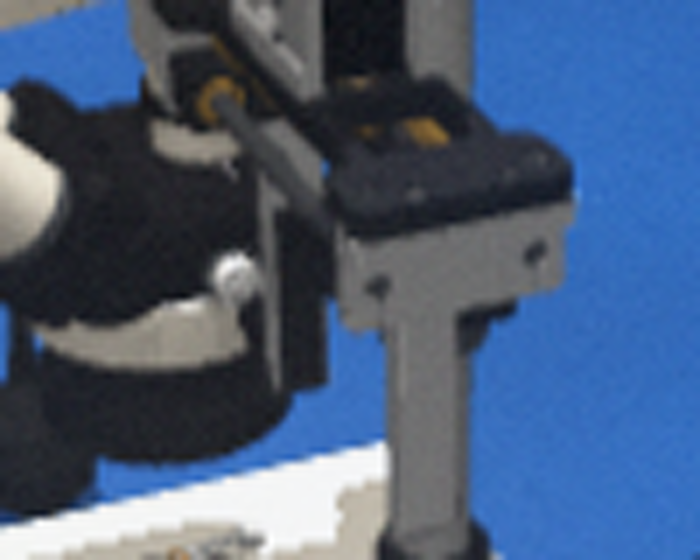

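The finger now reaches below knob height: its tip is at (300,388), while the knob at about (260,310) is just left of it. Pushing now.

```bash
python3 -m creep '{"hand":[-1,-1,-1,-1,-1,-1,-1,-1,-1,-1],"slide":[[0,-0.001,0],[0,-0.002,0],[0,-0.003,0],[0,-0.004,0],[0,-0.005,0],[0,-0.006,0],[0,-0.007,0],[0,-0.008,0],[0,-0.009,0],[0,-0.009,0]],"spin":[0,0,0,0,0,0,0,0,0,0]}'|grep force; python3 -c "
from h import *
rep()"
for i in 1 2 3; do python3 -m creep '{"hand":[-1,-1,-1],"slide":[[0,-0.001,0],[0,-0.002,0],[0,-0.002,0]],"spin":[0,0,0]}' >/dev/null; python3 -c "
from h import *
rep()"; done
```

```text
force: [-0.6, 0.4, 0.6]
scope x 7.8  finger-back y 94.1 (home 74) z 174.9 | F+y 0.25 F [-0.6  0.4  0.6] grip 93.89 t 8.30
scope x 7.8  finger-back y 92.2 (home 74) z 174.9 | F+y 0.04 F [ 0.6 -0.1 -0.4] grip 93.81 t 8.55
scope x 7.8  finger-back y 90.0 (home 74) z 174.9 | F+y -0.30 F [-0.2 -0.3  0. ] grip 94.19 t 8.80
scope x 7.7  finger-back y 88.2 (home 74) z 174.9 | F+y 2.79 F [ 0.6  2.7 -0.1] grip 94.36 t 9.05
```

Contact: 2.8 N with the finger back at 88 mm, which matches the measured knob face. Continuing gently.

```bash
python3 -m creep '{"hand":[-1,-1,-1,-1,-1,-1,-1,-1,-1],"slide":[[0,-0.001,0],[0,-0.002,0],[0,-0.003,0],[0,-0.004,0],[0,-0.005,0],[0,-0.006,0],[0,-0.007,0],[0,-0.008,0],[0,-0.008,0]],"spin":[0,0,0,0,0,0,0,0,0]}'|grep force; python3 -c "
from h import *
rep()"
for i in 1 2 ; do python3 -m creep '{"hand":[-1,-1,-1],"slide":[[0,-0.0005,0],[0,-0.001,0],[0,-0.001,0]],"spin":[0,0,0]}' >/dev/null; python3 -c "
from h import *
rep()"; done
```

```text
force: [0.2, 1.4, -0.1]
scope x 7.7  finger-back y 80.0 (home 74) z 174.9 | F+y 1.43 F [ 0.2  1.4 -0.1] grip 94.09 t 9.80
scope x 7.7  finger-back y 79.3 (home 74) z 174.9 | F+y 2.34 F [-0.9  2.7  0.8] grip 93.68 t 10.05
scope x 7.7  finger-back y 78.3 (home 74) z 174.9 | F+y 2.37 F [-0.6  2.6  0.2] grip 93.95 t 10.30
```

```bash
for i in 1 2 3; do python3 -m creep '{"hand":[-1,-1,-1],"slide":[[0,-0.0005,0],[0,-0.001,0],[0,-0.001,0]],"spin":[0,0,0]}' >/dev/null; python3 -c "
from h import *
rep()"; done
```

```text
scope x 7.7  finger-back y 77.3 (home 74) z 174.9 | F+y 2.22 F [-0.8  2.5 -0. ] grip 93.75 t 10.55
scope x 7.8  finger-back y 76.2 (home 74) z 174.9 | F+y 2.66 F [-1.8  3.2  0.5] grip 93.93 t 10.80
scope x 7.7  finger-back y 75.0 (home 74) z 174.9 | F+y 2.51 F [-0.6  2.7  0.6] grip 94.32 t 11.05
```

```bash
python3 -m creep '{"hand":[-1,-1,-1],"slide":[[0,-0.0005,0],[0,-0.0005,0],[0,-0.0005,0]],"spin":[0,0,0]}' >/dev/null; python3 -c "
from h import *
rep()"; python3 -m creep '{"hand":[-1,-1,-1],"slide":[[0,-0.0005,0],[0,-0.0005,0],[0,-0.0005,0]],"spin":[0,0,0]}' >/dev/null; python3 -c "
from h import *
rep()"
```

```text
scope x 7.8  finger-back y 74.6 (home 74) z 174.9 | F+y 1.99 F [-1.2  2.4 -0.6] grip 94.16 t 11.30
scope x 7.8  finger-back y 74.2 (home 74) z 174.9 | F+y 2.85 F [-1.4  3.3 -0.8] grip 94.07 t 11.55
```

```bash
python3 -m creep '{"hand":[-1,-1,-1],"slide":[[0,-0.0005,0],[0,-0.0005,0],[0,-0.0005,0]],"spin":[0,0,0]}' >/dev/null; python3 -c "
from h import *
rep()"; python3 -m creep '{"hand":[-1,-1,-1],"slide":[[0,-0.0005,0],[0,-0.0005,0],[0,-0.0005,0]],"spin":[0,0,0]}' >/dev/null; python3 -c "
from h import *
rep()"
```

```text
scope x 7.8  finger-back y 73.6 (home 74) z 174.9 | F+y 2.07 F [ 0.2  2.1 -0.6] grip 94.30 t 11.80
scope x 7.7  finger-back y 73.2 (home 74) z 174.9 | F+y 3.33 F [-0.7  3.6  0.3] grip 94.01 t 12.05
```

```bash
python3 -m creep '{"hand":[-1,-1,-1],"slide":[[0,-0.0005,0],[0,-0.0005,0],[0,-0.0005,0]],"spin":[0,0,0]}' >/dev/null; python3 -c "
from h import *
rep()"; python3 -m creep '{"hand":[-1,-1,-1],"slide":[[0,-0.0005,0],[0,-0.0005,0],[0,-0.0005,0]],"spin":[0,0,0]}' >/dev/null; python3 -c "
from h import *
rep()
a=ctrl.camera('scene');cv2.imwrite('pics/s8.png',cv2.resize(a[110:260,155:305,::-1],None,fx=4,fy=4,interpolation=2))"
```

```text
scope x 7.7  finger-back y 73.0 (home 74) z 174.9 | F+y 4.35 F [-1.1  4.8 -0.8] grip 93.99 t 12.30
scope x 7.7  finger-back y 72.9 (home 74) z 175.0 | F+y 7.67 F [0.  7.9 0.1] grip 94.05 t 12.55
```

View pics/s8.png

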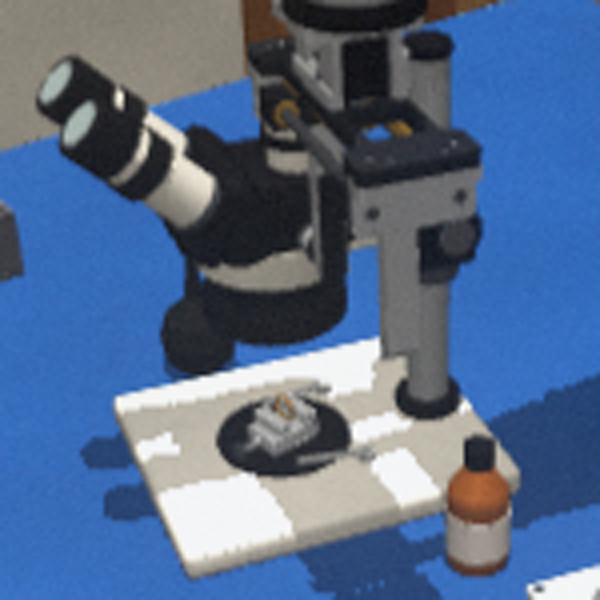

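At the stop: the position has stalled while the force rose to 7.7 N, and the base corners are unmoved at (115,402) and (192,575). I'm backing off and rising.

```bash
python3 -m creep '{"hand":[-1,-1,-1,-1,-1,-1,-1,-1,-1,-1,-1,-1],"slide":[[0,0.003,0],[0,0.01,0],[0,0.02,0],[0,0.03,0],[-0.03,0.035,0],[-0.06,0.035,0],[-0.09,0.035,0],[-0.12,0.035,0],[-0.15,0.035,0],[-0.18,0.035,0],[-0.2,0.035,0],[-0.2,0.035,0]],"spin":[0,0,0,0,0,0,0,0,0,0,0,0]}'; python3 -c "
from h import *
rep();q=np.load('q.npy');ys=[-np.sin(q[2]),np.cos(q[2])];L=w(q,[0,-.05,.078])[0];print(L);go([L[0],L[1],.3],ys)"
```

```text
time_s: 13.6
ee_pos: [0.5806, -0.0473, 0.3795]
eef_rot: [0.084, 1.564, -0.178]
force: [-0.2, 0.0, 1.4]
grip_width: 0.0936
scope x 8.3  finger-back y 108.3 (home 74) z 379.5 | F+y -0.03 F [-0.2  0.   1.4] grip 93.64 t 13.60
[0.53842127 0.14142898 0.078     ]
slide mm [ 79.  171.4 -90. ]
spin 2.14 or -177.86 q6 -83.3
```

```bash
python3 -m creep '{"hand":[1,1,1,1,1,1,1,1,1,1,1],"slide":[[0,0.02,-0.01],[0,0.04,-0.02],[0,0.06,-0.03],[0,0.08,-0.04],[0,0.1,-0.05],[0,0.12,-0.06],[0,0.14,-0.07],[0,0.155,-0.08],[0,0.171,-0.09],[0,0.171,-0.09],[0,0.171,-0.09]],"spin":[0,0.5,1,1.5,2,2.1,2.1,2.1,2.1,2.1,2.1]}' 10; python3 -c "
from h import *
q=np.load('q.npy');ys=[-np.sin(q[2]),np.cos(q[2])];L=w(q,[0,-.05,.078])[0];go([L[0],L[1],.15],ys)
a=ctrl.camera('scene');b=ctrl.camera('top');cv2.imwrite('pics/s9.png',cv2.resize(a[110:260,155:305,::-1],None,fx=4,fy=4,interpolation=2));cv2.imwrite('pics/t9.png',cv2.resize(b[150:280,270:400,::-1],None,fx=4.5,fy=4.5,interpolation=2))"
```

```text
time_s: 14.52
ee_pos: [0.5369, 0.1414, 0.3742]
eef_rot: [-2.408, 1.57, -2.704]
force: [0.4, -0.1, 1.3]
grip_width: 0.0243
slide mm [224.2   0.6   1.5]
spin 0.11 or -179.89 q6 -62.0
```

View pics/s9.png

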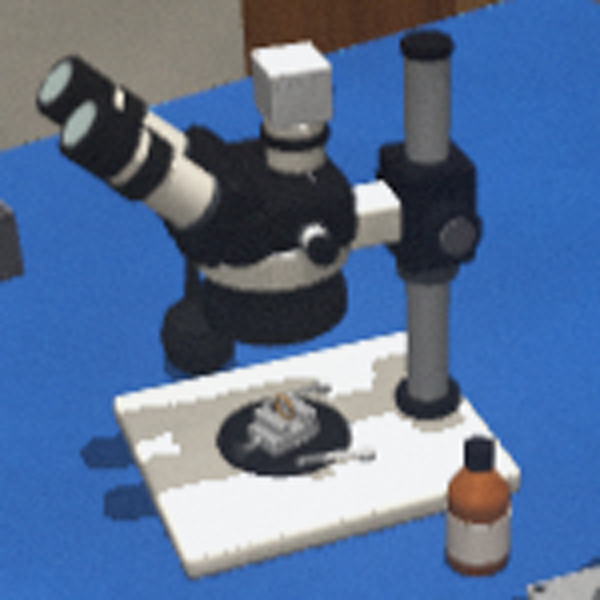

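View pics/t9.png

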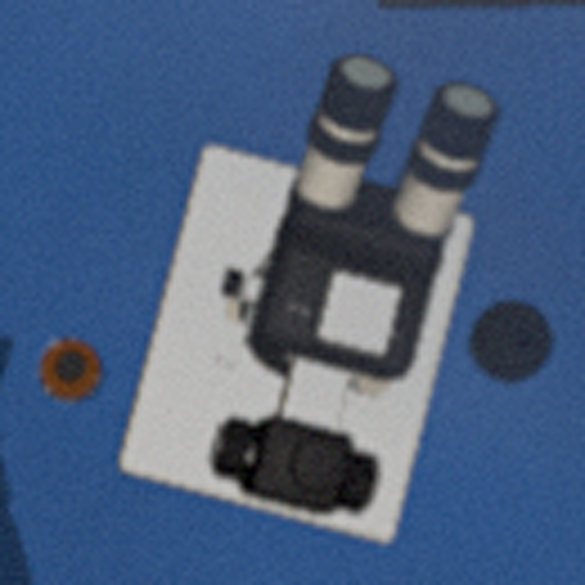

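The rod knob moved in from (207,275) to (233,283) in the top crop. The microscope, bottle and blower are unchanged. Next is the button.

```bash
python3 -m creep '{"hand":[1,1,1,1,1,1,1,1,1,1],"slide":[[0.025,0,0],[0.05,0,0],[0.075,0,0.001],[0.1,0,0.001],[0.125,0,0.001],[0.15,0,0.001],[0.175,0,0.001],[0.2,0,0.001],[0.21,0,0.001],[0.21,0,0.001]],"spin":[0,0,0,0,0,0,0,0,0,0]}'; python3 -c "
from h import *
q=np.load('q.npy');ys=[-np.sin(q[2]),np.cos(q[2])];L=w(q,[0,-.05,.078])[0];go([L[0],L[1],.1],ys)
a=ctrl.camera('scene');b=ctrl.camera('top');cv2.imwrite('pics/s10.png',cv2.resize(a[200:350,255:395,::-1],None,fx=4,fy=4,interpolation=2));cv2.imwrite('pics/t10.png',cv2.resize(b[165:275,150:300,::-1],None,fx=5,fy=5,interpolation=2))
o,P,R=state()
for s in(.008,-.022):print(((proj('scene',[P+R@np.array([s,y,z]) for y in(-.0125,.0125) for z in(-.008,.008)])-[255,200]+.5)*4).round(0).tolist())
print(((proj('scene',L)-[255,200]+.5)*4).round(0).tolist())"
```

```text
time_s: 15.45
ee_pos: [0.5374, 0.1393, 0.1627]
eef_rot: [-2.63, 1.567, -2.93]
force: [0.5, -1.1, 0.5]
grip_width: 0.0003
slide mm [62.7  2.4  0.6]
spin -0.04 or 179.96 q6 -62.1
[[270.0, 152.0], [243.0, 160.0], [293.0, 181.0], [266.0, 188.0]]
[[275.0, 108.0], [248.0, 114.0], [299.0, 135.0], [271.0, 142.0]]
[[258.0, 283.0]]
```

View pics/s10.png

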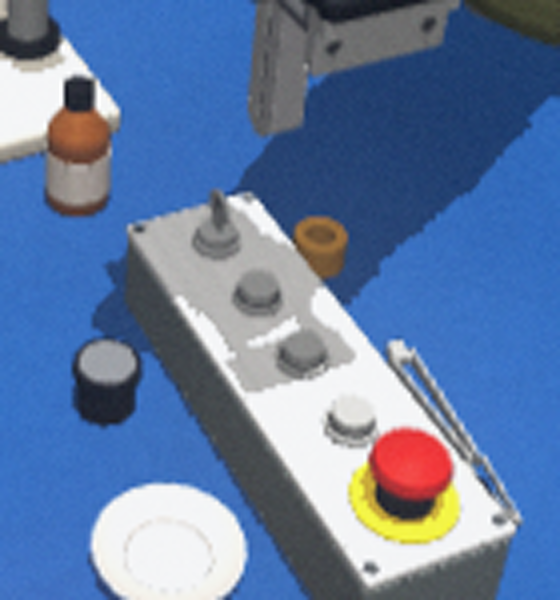

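View pics/t10.png

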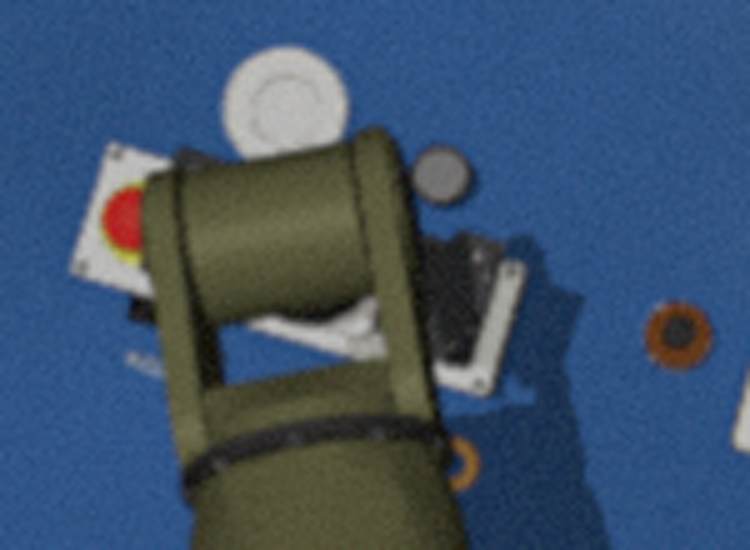

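The closed fingertip, at about (275,130) in the scene crop, again agrees with the "30 mm shorter" estimate. That puts the tip at about z 0.185, above the ring-light button at (258,285), whose neighbour is the key at (217,225).

```bash
python3 -m creep '{"hand":[1,1,1,1,1,1,1],"slide":[[0.02,0.001,0.0005],[0.04,0.002,0.0005],[0.06,0.0024,0.0005],[0.075,0.0024,0.0005],[0.085,0.0024,0.0005],[0.085,0.0024,0.0005],[0.085,0.0024,0.0005]],"spin":[0,0,0,0,0,0,0]}'; python3 -c "
from h import *
q=np.load('q.npy');ys=[-np.sin(q[2]),np.cos(q[2])];L=w(q,[0,-.05,.078])[0];go([L[0],L[1],.056],ys)
a=ctrl.camera('scene');cv2.imwrite('pics/s11.png',cv2.resize(a[220:320,280:380,::-1],None,fx=6,fy=6,interpolation=2))"
```

```text
time_s: 16.13
ee_pos: [0.5399, 0.1424, 0.081]
eef_rot: [0.48, 1.57, 0.181]
force: [0.2, -0.6, -0.1]
grip_width: 0.0003
slide mm [25.  -1.4 -1.2]
spin 0.0 or -180.0 q6 -61.9
```

View pics/s11.png

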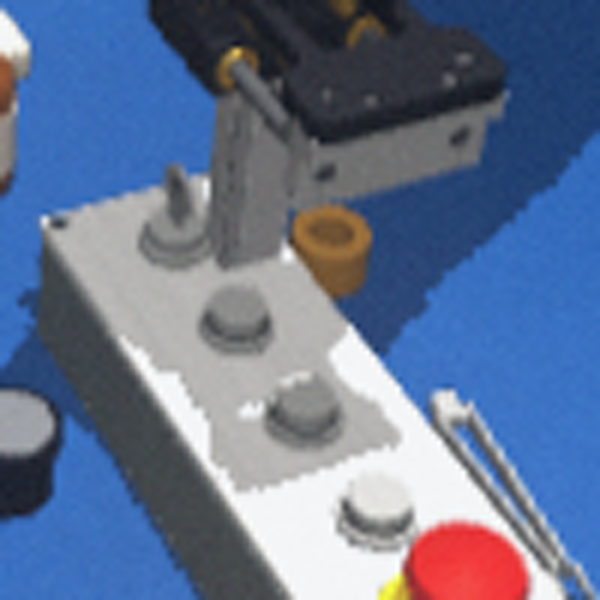

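```bash
python3 -c "
from h import *
o,P,R=state();q=np.load('q.npy');L=w(q,[0,-.05,.078])[0]
for s in(.008,-.022,-.025):print(s,((proj('scene',[P+R@np.array([s,y,z]) for y in(-.0125,.0125) for z in(-.008,.008)])-[280,220]+.5)*6).round(0).tolist())
print(((proj('scene',L)-[280,220]+.5)*6).round(0).tolist())"
```

```text
0.008 [[238.0, 290.0], [200.0, 301.0], [271.0, 334.0], [232.0, 345.0]]
-0.022 [[245.0, 230.0], [206.0, 241.0], [278.0, 273.0], [239.0, 284.0]]
-0.025 [[246.0, 223.0], [207.0, 234.0], [279.0, 267.0], [239.0, 278.0]]
[[238.0, 305.0]]
```

```bash
python3 -m creep '{"hand":[1,1,1,1,1,1],"slide":[[0.006,-0.001,0],[0.012,-0.0015,0],[0.016,-0.0015,0],[0.02,-0.0015,0],[0.02,-0.0015,0],[0.02,-0.0015,0]],"spin":[0,0,0,0,0,0]}' |grep -E "pos|force"
for i in 1 2 3; do python3 -m creep '{"hand":[1,1,1],"slide":[[0.001,0,0],[0.002,0,0],[0.002,0,0]],"spin":[0,0,0]}' |grep -E "pos|force"; done; python3 -c "
from h import *
a=ctrl.camera('scene');cv2.imwrite('pics/s12.png',cv2.resize(a[220:320,280:380,::-1],None,fx=6,fy=6,interpolation=2))"
```

```text
ee_pos: [0.5388, 0.1409, 0.0597]
force: [0.2, 0.6, 0.1]
ee_pos: [0.5389, 0.1409, 0.0579]
force: [0.7, 0.3, -0.0]
ee_pos: [0.539, 0.1409, 0.0559]
force: [0.0, -0.3, 1.8]
ee_pos: [0.539, 0.1409, 0.0539]
force: [0.1, 0.8, 3.5]
```

View pics/s12.png

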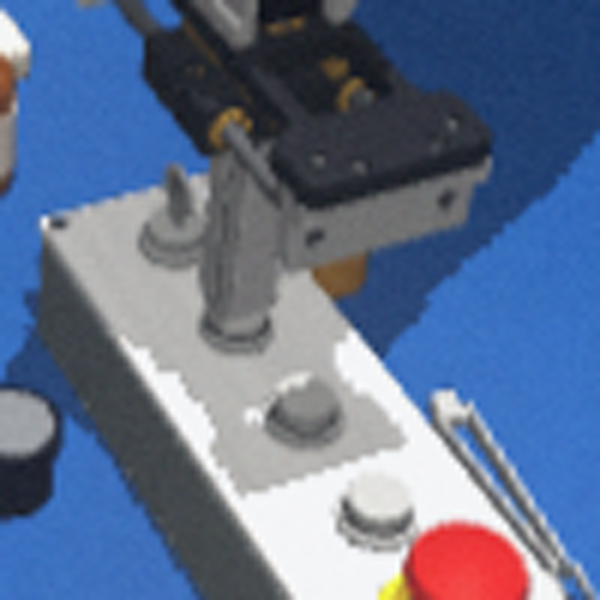

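The tip is on the ring-light cap at (238,315), and the force is rising as the spring would give. Continuing to the bottom stop.

```bash

python3 -m creep '{"hand":[1,1,1],"slide":[[0.001,0,0],[0.002,0,0],[0.002,0,0]],"spin":[0,0,0]}' |grep -E "pos|force"
python3 -m creep '{"hand":[1,1,1],"slide":[[0.001,0,0],[0.001,0,0],[0.001,0,0]],"spin":[0,0,0]}' |grep -E "pos|force"
python3 -m creep '{"hand":[1,1,1],"slide":[[0.0005,0,0],[0.0005,0,0],[0.0005,0,0]],"spin":[0,0,0]}' |grep -E "pos|force"
```

```text
ee_pos: [0.539, 0.1409, 0.0519]
force: [0.1, 0.8, 3.7]
ee_pos: [0.539, 0.1409, 0.0511]
force: [-0.8, -0.1, 4.4]
ee_pos: [0.539, 0.1409, 0.0509]
force: [-1.3, -0.3, 9.3]
```

```bash

python3 -m creep '{"hand":[1,1,1],"slide":[[0.0003,0,0],[0.0003,0,0],[0.0003,0,0]],"spin":[0,0,0]}' |grep -E "pos|force"
python3 -m creep '{"hand":[1,1,1,1,1,1,1,1,1,1,1,1],"slide":[[-0.003,0,0],[-0.008,0,0],[-0.015,0,0],[-0.03,0,0],[-0.05,0,0],[-0.08,0,0],[-0.11,0,0],[-0.14,0,0],[-0.17,0,0],[-0.2,0,0],[-0.23,0,0],[-0.23,0,0]],"spin":[0,0,0,0,0,0,0,0,0,0,0,0]}' 
python3 -c "
from h import *
a=ctrl.camera('scene');b=ctrl.camera('top');cv2.imwrite('pics/s13.png',cv2.resize(a[110:360,150:400,::-1],None,fx=2.4,fy=2.4,interpolation=2));cv2.imwrite('pics/s13b.png',cv2.resize(a[235:365,255:395,::-1],None,fx=4.5,fy=4.5,interpolation=2))"
```

```text
ee_pos: [0.5391, 0.1409, 0.0509]
force: [-3.0, -0.0, 12.2]
time_s: 19.48
ee_pos: [0.54, 0.1411, 0.2863]
eef_rot: [0.482, 1.563, 0.184]
force: [0.3, 0.3, 0.6]
grip_width: 0.0006
```

View pics/s13.png

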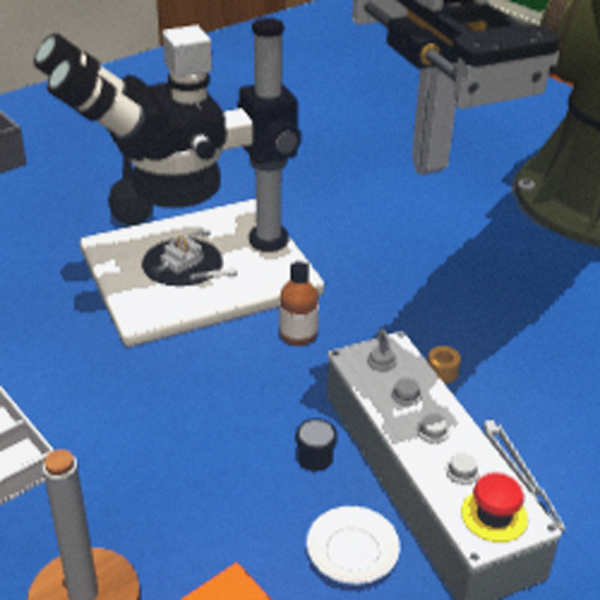

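View pics/s13b.png

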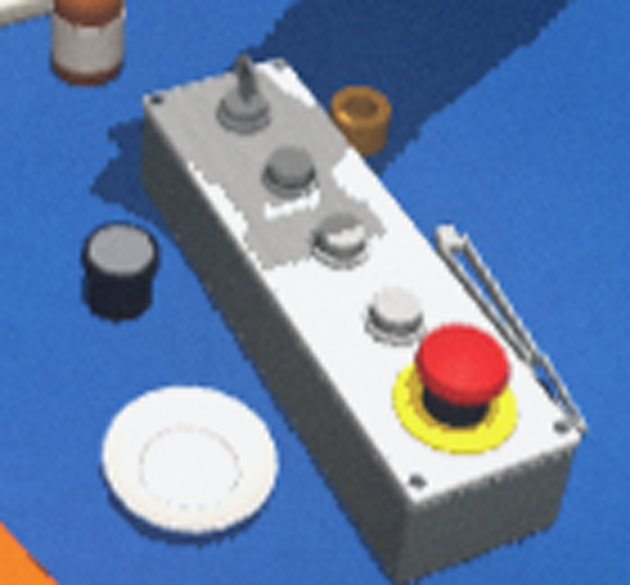

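The box, key and all the buttons are where they were: key (243,90), ring-light cap up at (291,165), dish and loupe unchanged. The rod is in and the arm is clear, so I'm handing in.

```bash
python3 -c "
from station import ctrl
print(ctrl.hand_in())"
```

```text
the job is handed in; nothing more can be done
None
```

I pushed the light-path rod fully home, pressed the ring-light button right down and let it spring back, then handed the job in about 19.5 s into the 50 s allowed.

- **Rod:** I pushed it in with the back of the open finger. It slid about 15.7 mm at roughly 2–3 N and then stopped: the force rose to 7.7 N with almost no further movement. It came to rest within about 1 mm of the home position I had worked out. The pictures afterwards show the knob in and the microscope not moved.
- **Ring light:** I pressed it with the closed fingertips. It went down about 6 mm against its spring, bottomed out and reached 12 N, then was released. The last pictures show the cap up again, and the box, key, other buttons, emergency stop and nearby items where they were.

**What went wrong or disagreed:**
- **Units slip:** I typed the first move in mm instead of m. The speed limit capped it, so the arm only rose higher than planned.
- **Fingertip height:** the fingertips sit about 30 mm higher in the pictures than the stated tool geometry says. Because of that, my first pass at the rod went over the knob without touching it. I corrected from the pictures, and the contacts on both the rod and the button agreed with the correction.
- **Last checks:** I did not view a final top picture of the control box. Whether the light came on can't be seen directly. I judged the press by force and travel.

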